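# Lock the cork wheel into the polisher's bayonet ring

### The arm

A 6-joint arm with a two-finger parallel gripper is mounted at the origin on the work surface. World frame = base frame: x ahead of the robot, y to its left, z up, the work surface at z = 0. Lengths are in m, angles in rad, forces in N, time in s.
With the tool pointing down it reaches from about 0.425 to 0.95 m from the base axis. Payload 3.5 kg.
Tool frame: the origin (TCP) lies midway between the tips of the shut fingers; the grasp point (between the pads) lies 19 mm behind it; y points along the fingers, x is the direction in which the jaws open and shut, and the axes are right-handed (so a half turn about y gives the same grasp; the last joint's range is limited). The gripper opens to 85 mm and grips with 20 to 120 N. Pads are 22 mm wide; open, the fingers measure 114 mm over their backs; the gripper's body (76 mm by 85 mm) begins 54 mm behind the grasp point. The pads swing forward as they close: fully open they stand 13 mm farther back than shut.
Start: joints at [-1.404, 0.286, 1.577, -0, 1.279, -0.15], TCP at [0.21, -0.641, 0.231] pointing down, gripper open.
Joint ranges: [-2.77, 2.77], [-0.9, 2.22], [0.21, 2.48], [-1.53, 4.67], [0.24, 2.81], [-2.84, 2.84]. Speed limits (rad/s): [2.79, 2.79, 3.14, 3.14, 3.14, 3.14].

### API

Orientations are given as a unit quaternion [x, y, z, w].
In Python, from plant import ctrl, viewer gives the robot as it stands.
- The arm moves only by the tool step_arm, never from a script. Its argument "rows" is a list of rows, each a list of 3 entries, a list of its own where there are three numbers: the turn, a rotation vector about the tool's x, y, z in degrees, then the shift along the tool's x, y, z in mm, then the closure, from 0 (fully open) to 1 (shut). A call has 1 to 10 rows; each row is the pose to reach, as a shift and turn from the pose commanded when the call began, along the tool's axes at that moment; what a row does not reach only later rows make up. A row lasts 1/12 s, in which the tool goes at most 41.7 mm and 7.16 degrees, less where a joint would pass 70% of its speed; a pose out of reach is approached as far as the arm can. A call with a gripper value outside its range is refused whole. The fingers move at their own pace and stop on an object; "newtons" is the grip in N (left out, the last holds). Time passes only in rows, so rows that repeat a pose let the fingers close. It gives the time, the measured TCP pose, the force and the opening at its end, in the units of the state.
- ctrl.get_state(): the state, without advancing time (a new reading comes with each control period).
- viewer.read_camera(name): name is "scene" or "top"; returns (picture, depth): 400x640x3 uint8, red, green, blue; 400x640 float32, m along the optical axis (not along the pixel's ray), 0 where there is no reading.
- viewer.calibration(name): a dict with "K" (3x3 intrinsics, pixels), "D" ([k1, k2, p1, p2, k3] as OpenCV has them; the pictures are not rectified), "R" (3x3) and "t" (3): a world point X has camera coordinates R X + t. Camera axes: x right, y down, z forward; pixel columns grow to the right and rows downward; lengths in m; the calibration is good to about 2 mm. A picture is of the moment at which its call begins. calibration takes no time and is no camera call.
- ctrl.sign_off(): hands the job in, once; it reports no verdict.
The state is a dict: "time": time; "qpos": joint angles; "dq": joint speeds; "joint_efforts": joint torques, N m; "eef_pos": TCP position; "tcp_rot": TCP orientation; "contact_force": force on the tool from outside, world axes, zero at the start; "wrist_torque": the same for the moment, N m; "opening": opening from 0.0 (shut) to 1.0 (fully open).
Only numpy, scipy, OpenCV 4.12 (cv2) and the standard library are available. Lean on these libraries where they do the work, as an engineer would, in place of code of your own. Each camera call takes 0.05 s, during which the arm holds its last target.

### The job

Fit the cork polishing wheel to the polisher: lower it upright, lugs first, into the ring on the spindle, press it down against the spring, twist it clockwise as seen from above to the stop and let go, so that the spring lifts its lugs up into their notches and it stays locked. The slots may stand up to 35 degrees either way from the machine's long axis, so find them gently by feel or by eye; press no harder than the spring needs, stop twisting when you feel the stop, and leave the grey cone, the glass and the can alone.

Things in the scene. Friction and masses are not known exactly. Their poses are not given: they have to be found in the camera images.
- cork_wheel: The part to fit, upright on the bench (z = 0): steel foot 44 mm wide, 20 mm high, under a cork drum; 70 mm high in all, 0.14 to 0.28 kg. Two lugs stick out of the foot at its underside, on opposite sides along the wheel's own x axis: each 10 mm wide, 6 mm high, reaching 30 mm from the axis. Half a turn gives the same part. Origin: centre of the underside; z up along the axis.
- cork_grip (a point): Middle of the cork drum's grip, on the wheel's axis 48 mm above its underside. The drum is a plain cylinder 40 mm in diameter, from 20 to 70 mm above the underside; it may be gripped at any heading.
- polisher: Bench polisher, a fixed grey box 240 (x) by 200 (y) by 64 mm high on the bench (heading varies), with a steel bayonet ring on the middle of its top, axis upright. Origin: centre of the underside, on the spindle axis; x along the long side. The stop needs no more than about 0.5 N m to be felt; over 1 N m strains the ring, and over 4 N m its spindle slips round.
- rim (a point): Centre of the ring's mouth, 100 mm above the bench; axes as the polisher's, not the ring's. Ring 84 mm outside, bore 48 mm, with two opposite open slots 18 mm wide reaching 32 mm from the axis. The line through both slots lies within 0.6 rad either way of the polisher's x axis, unmeasured. A lug enters within about 0.1 rad of its slot; otherwise the wheel's underside rests on the rim.
- locked_seat (a point): On the spindle axis 10 mm below the rim: the locked wheel's underside rests here, lugs in notches 4 mm deep under the ledge. To get there: underside 14.5 to 18 mm below the rim, turn clockwise from above about 1.0 rad (at most 1.25) from the slots to the hard stop, let go. Turned too little, it stays 14 mm below the rim or springs up to 2 mm below it.
- ejector (a joint): Sprung ejector disc, 36 mm wide, in the ring's bore, pushed down by the wheel's underside. Value: metres pressed down; 0 at rest, when its face is 2 mm below the rim; hard stop at 0.017. It takes 3 N to start it and 0.5 N more per mm. With the wheel locked it reads 0.008.
- felt_cone: Bystander: grey felt cone wheel, 56 mm wide, 66 mm high, no lugs, upright on the bench; origin at the centre of its underside.
- tumbler: Bystander: clear drinking glass, 64 mm wide, 85 mm high, upright on the bench; origin at the centre of its underside.
- polish_can: Bystander: metal can with paper label, 54 mm wide, 95 mm high, upright on the bench at the left; origin at the centre of its underside.
Not all that is in view belongs to the job. Leave any turquoise look-alike of the cork_wheel alone.

How it is judged:
On the way:
1. the wheel is pressed down in the ring, its underside at least 14 mm below the rim (z of cork_wheel in the frame of rim below -0.014 m and horizontal distance between cork_wheel and rim below 0.004 m), for 0.2 s.
At the end, for the whole second after the job is handed in: the wheel stands locked and at rest in the ring: underside 8.5 to 11.8 mm below the rim (lugs up in their notches), within 4 mm of the spindle axis and within 0.08 rad of upright (z of cork_wheel in the frame of rim between -0.0118 and -0.0085 m and horizontal distance between cork_wheel and rim below 0.004 m and angle between cork_wheel's own z axis and vertical below 0.08 rad and linear speed of cork_wheel below 0.01 m/s); the robot touches nothing.
It fails at once if the wheel forced against the machine with more than 60 N (contact force between cork_wheel and polisher above 60 N).
It fails at once if felt cone moved by more than 30 mm or tipped (distance of felt_cone from where it was at the start of the episode above 0.03 m or angle between felt_cone's own z axis and vertical above 0.5 rad).
It fails at once if glass moved by more than 30 mm or tipped (distance of tumbler from where it was at the start of the episode above 0.03 m or angle between tumbler's own z axis and vertical above 0.5 rad).
It fails at once if can moved by more than 30 mm or tipped (distance of polish_can from where it was at the start of the episode above 0.03 m or angle between polish_can's own z axis and vertical above 0.5 rad).
It also fails if it takes over 64 s, if anything falls off the work surface, if the arm or the gripper's body presses on something with over 40 N, if the wrist force passes 120 N, or if a joint passes its speed limit or range.

## Working session

There is one attempt and no reset: what is moved stays moved. The work goes in short steps, Python scripts to look and compute and a tool call to move; the robot and the scene stay as the last step left them, time stands still between calls to the robot, and variables do not carry over. Pictures are saved under pics/ and viewed, and the job is handed in when it is done.

Besides the shell and the picture viewer there is one more tool, called after "Emit:" in YAML: its name, and indented under it one key for each argument. step_arm: Moves the arm, as the interface text tells. Its arguments: {"type":"object","properties":{"rows":{"type":"array"},"newtons":{"type":"number"}},"required":["rows"]}

```bash
mkdir -p pics; ls
cat > h.py <<'E'
import numpy as np,cv2,pickle
from plant import ctrl,viewer
def snap(name,tag):
    p,d=viewer.read_camera(name); cv2.imwrite(f'pics/{tag}.png',cv2.cvtColor(p,cv2.COLOR_RGB2BGR)); np.save(f'pics/{tag}_d.npy',d); return p,d
def plane(name,uv,z):
    c=viewer.calibration(name);K=np.array(c['K'],float);D=np.array(c['D'],float);R=np.array(c['R']);t=np.array(c['t'])
    q=cv2.undistortPoints(np.array(uv,float).reshape(-1,1,2),K,D).reshape(-1,2)
    r=np.c_[q,np.ones(len(q))]@R; o=-R.T@t
    return o+r*((z-o[2])/r[:,2])[:,None]
def pts(name,uv,d):
    c=viewer.calibration(name);K=np.array(c['K'],float);D=np.array(c['D'],float);R=np.array(c['R']);t=np.array(c['t'])
    uv=np.array(uv,float).reshape(-1,2)
    q=cv2.undistortPoints(uv.reshape(-1,1,2),K,D).reshape(-1,2)
    z=d[uv[:,1].astype(int),uv[:,0].astype(int)]
    return (np.c_[q,np.ones(len(q))]*z[:,None]-t)@R
E
python3 - <<'E'
from h import *
snap('top','top0');snap('scene','scene0')
print(ctrl.get_state())
for n in('top','scene'):
    c=viewer.calibration(n);R=np.array(c['R']);print(n,-R.T@np.array(c['t']),R[2],c['K'][0][0])
E
```

```text
pics
{'time': 0.1, 'qpos': array([-1.40400445e+00,  2.87119006e-01,  1.57802751e+00, -4.49771337e-05,
        1.27858953e+00, -1.49982586e-01]), 'dq': array([-0.00064573, -0.00046492, -0.00107831, -0.00149166, -0.00128899,
        0.00016739]), 'joint_efforts': array([ 5.47758791e-04, -4.07300162e+01, -2.93699151e+01, -1.65409028e-04,
        3.44847038e-03, -1.94730951e-06]), 'eef_pos': array([ 0.21019433, -0.6408164 ,  0.23005921]), 'tcp_rot': array([-0.57208628,  0.4154256 , -0.41432359,  0.57312723]), 'contact_force': array([-0.41473676,  0.56547456, -0.25158733]), 'wrist_torque': array([-0.02660423,  0.00707071, -0.00139006]), 'opening': 0.9973059894572288}
top [0.46368572 0.11004873 0.9001949 ] [ 0.09519585  0.00144812 -0.99545751] 365.0344461687989
scene [0.80447928 0.37755434 0.81017225] [-0.35977603 -0.3332407  -0.87149977] 399.2490580400817
```

View pics/top0.png

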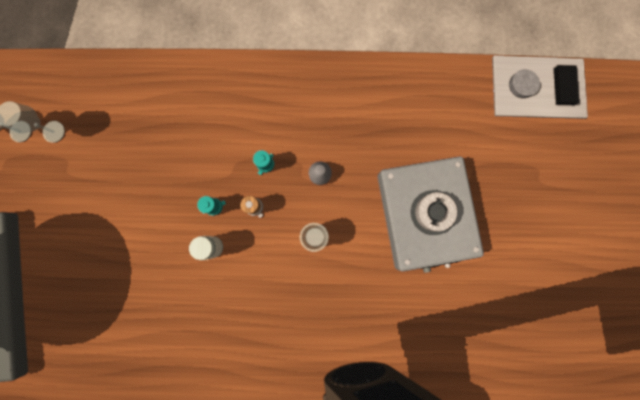

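View pics/scene0.png

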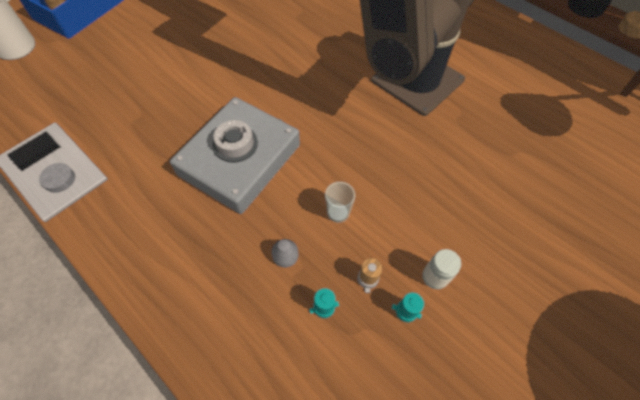

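The top view shows the cork wheel at about (250,205), with turquoise look-alikes at (263,160) and (208,205). The cone is at (320,172), the glass at (314,237), the can at (203,248) and the ring at (437,211). I'll zoom in on these.

Run:
```python
import cv2,numpy as np
a=cv2.imread('pics/top0.png');b=cv2.imread('pics/scene0.png')
f=lambda im,x,y,w,h,s:cv2.resize(im[y:y+h,x:x+w],None,fx=s,fy=s,interpolation=cv2.INTER_CUBIC)
o=np.zeros((600,800,3),np.uint8)
o[:300,:400]=f(a,230,187,40,30,10)
o[:300,400:]=f(a,397,181,80,60,5)
o[300:,:400]=f(b,350,250,40,30,10)
o[300:,400:]=f(b,195,110,80,60,5)
cv2.imwrite('pics/zoom0.png',o)
```

```text
(no output)
```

View pics/zoom0.png

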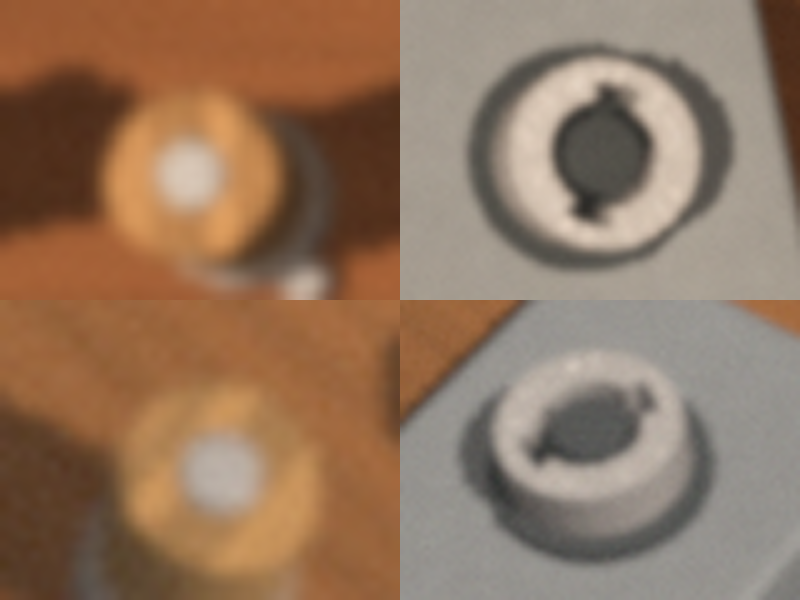

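The zoom shows both slots in the ring, at about (439,199) and (434,223) in the top picture. It also shows one lug of the wheel at about (260,215). Next I measure these.

Run:
```python
from h import *
np.set_printoptions(precision=4,suppress=True)
for n in('top','scene'):
    im=cv2.imread(f'pics/{n}0.png');d=np.load(f'pics/{n}0_d.npy')
    hsv=cv2.cvtColor(im,cv2.COLOR_BGR2HSV)
    v,u=np.mgrid[0:400,0:640];uv=np.c_[u.ravel(),v.ravel()]
    P=pts(n,uv,d);ok=d.ravel()>0
    # wheel
    c=plane(n,[(250-1.2,205) if n=='top' else (372,268)],0.07)[0]
    m=ok&(abs(P[:,2]-0.07)<0.008)&(np.hypot(P[:,0]-c[0],P[:,1]-c[1])<0.035)
    q=P[m];print(n,'wheel guess',c,m.sum(),q.mean(0),q.min(0),q.max(0))
    c=plane(n,[(437,211) if n=='top' else (234,139)],0.1)[0]
    m=ok&(abs(P[:,2]-0.1)<0.008)&(np.hypot(P[:,0]-c[0],P[:,1]-c[1])<0.055)
    q=P[m];(x,y),(a,b),th=cv2.minAreaRect(q[:,:2].astype(np.float32))
    (cx,cy),rr=cv2.minEnclosingCircle(q[:,:2].astype(np.float32))
    print(' ring',c,m.sum(),q.mean(0),q.min(0),q.max(0),'rect',x,y,a,b,'circ',cx,cy,rr)
    rc=np.array([(q[:,0].min()+q[:,0].max())/2,(q[:,1].min()+q[:,1].max())/2])
    m=ok&(abs(P[:,2]-0.064)<0.008)&(np.hypot(P[:,0]-rc[0],P[:,1]-rc[1])<0.2)
    q=P[m];(x,y),s,th=cv2.minAreaRect(q[:,:2].astype(np.float32));print(' box',x,y,s,th,q[:,2].mean())
    print(' bench z',np.median(P[ok&(abs(P[:,2])<.02)][:,2]))
```

```text
top wheel guess [0.533  0.2719 0.07  ] 241 [0.5356 0.2706 0.0703] [0.517  0.2519 0.0628] [0.5541 0.2903 0.0759]
 ring [ 0.5253 -0.1491  0.1   ] 974 [ 0.5245 -0.1483  0.1   ] [ 0.4834 -0.1917  0.092 ] [ 0.5654 -0.1064  0.1049] rect 0.5246262550354004 -0.149236261844635 0.08208172023296356 0.08445084095001221 circ 0.5258612036705017 -0.1492127776145935 0.04313530772924423
 box 0.5245547294616699 -0.14932236075401306 (0.2388298064470291, 0.2008603811264038) 10.7683744430542 0.06447131807095087
 bench z 0.0004559111082579359
scene wheel guess [0.5371 0.2739 0.07  ] 331 [0.5373 0.2732 0.0699] [0.5167 0.2531 0.062 ] [0.5553 0.292  0.0755]
 ring [ 0.5316 -0.1371  0.1   ] 870 [ 0.5262 -0.1465  0.0992] [ 0.4828 -0.1911  0.092 ] [ 0.5675 -0.1058  0.1044] rect 0.5256381630897522 -0.14802122116088867 0.08317089080810547 0.0835699811577797 circ 0.5257296562194824 -0.1490202099084854 0.04331658408045769
 box 0.5253644585609436 -0.14788737893104553 (0.23996765911579132, 0.19976770877838135) 10.904256820678711 0.0641893073697897
 bench z 0.00034506756362728315
```

Run:
```python
from h import *
np.set_printoptions(precision=4,suppress=True,linewidth=160)
rc=np.array([.5252,-.1488]);wc=np.array([.5362,.2715])
def proj(n,X):
    c=viewer.calibration(n)
    return cv2.projectPoints(np.array(X,float),cv2.Rodrigues(np.array(c['R']))[0],np.array(c['t'],float),np.array(c['K'],float),np.array(c['D'],float))[0].reshape(-1,2).astype(np.float32)
for n in('top','scene'):
    im=cv2.imread(f'pics/{n}0.png');g=cv2.cvtColor(im,cv2.COLOR_BGR2GRAY)
    th=np.radians(np.arange(0,360,3))
    acc=0
    for r in(.026,.028,.030):
        uv=proj(n,np.c_[rc[0]+r*np.cos(th),rc[1]+r*np.sin(th),np.full(len(th),.1)])
        acc=acc+cv2.remap(g,uv[:,:1],uv[:,1:],cv2.INTER_LINEAR).ravel().astype(float)/3
    thd=np.degrees(th);med=np.median(acc);w=np.clip(med-20-acc,0,None)
    print(n,'ring',med);print(acc.reshape(-1,20).round())
    a=.5*np.angle((w*np.exp(2j*th)).sum());print(' slot axis deg',np.degrees(a))
    # lugs
    for k in(0,):
        hsv=cv2.cvtColor(im,cv2.COLOR_BGR2HSV)
        uv=proj(n,[[*wc,.006],[*wc,.07]]);print(uv)
        x,y=uv[0].astype(int)
        m=(hsv[...,1]<90)&(g>120);M=np.zeros_like(g);M[y-14:y+15,x-16:x+17]=m[y-14:y+15,x-16:x+17]*255
        nn,l,s,c=cv2.connectedComponentsWithStats(M)
        for i in range(1,nn):
            p=plane(n,c[i],.006)[0];print(' blob',s[i],c[i],p, np.hypot(*(p[:2]-wc)),np.degrees(np.arctan2(*(p[:2]-wc)[::-1])))
b=cv2.imread('pics/scene0.png');cv2.imwrite('pics/z1.png',cv2.resize(b[250:300,340:400],None,fx=10,fy=10,interpolation=cv2.INTER_CUBIC))
```

```text
top ring 188.5
[[113. 135. 158. 178. 191. 197. 201. 201. 199. 196. 195. 193. 194. 196. 197. 199. 200. 199. 198. 198.]
 [197. 197. 197. 198. 197. 198. 198. 199. 199. 199. 197. 195. 194. 195. 197. 199. 200. 201. 198. 197.]
 [197. 197. 197. 196. 195. 195. 194. 191. 183. 165. 140. 112.  89.  74.  65.  66.  70.  76.  89. 102.]
 [118. 133. 149. 165. 176. 184. 186. 186. 183. 182. 183. 185. 186. 185. 185. 185. 185. 185. 186. 186.]
 [188. 188. 188. 190. 191. 190. 189. 187. 186. 186. 188. 189. 189. 189. 189. 189. 188. 188. 188. 189.]
 [191. 191. 194. 193. 193. 192. 188. 180. 167. 151. 138. 128. 123. 117. 110. 104.  99.  94.  92.  99.]]
 slot axis deg -13.020285893407657
[[253.9729 205.9897]
 [249.0154 203.6303]]
 blob [246 201   6   7  37] [248.5405 203.9189] [0.5411 0.2851 0.006 ] 0.014432676486315174 70.34666115170207
 blob [252 214   1   1   1] [252. 214.] [0.5164 0.2756 0.006 ] 0.020255308188815376 168.1927545670515
 blob [258 214   5   3  11] [260. 215.] [0.5143 0.2559 0.006 ] 0.02689744759213091 -144.49361014717616
scene ring 171.16666666666666
[[102. 121. 141. 156. 164. 168. 170. 171. 1
[... 174 characters left out ...]
 175. 175. 175. 175. 174. 171. 165. 155. 144. 131. 121. 114. 110. 109. 111. 113. 116. 121.]
 [128. 138. 148. 156. 162. 166. 168. 167. 167. 167. 168. 167. 167. 167. 169. 170. 171. 171. 172. 170.]
 [171. 173. 172. 172. 173. 174. 175. 176. 175. 176. 176. 176. 176. 175. 174. 174. 174. 173. 173. 174.]
 [176. 175. 174. 173. 173. 171. 169. 165. 158. 148. 139. 129. 120. 110. 100.  91.  84.  78.  80.  88.]]
 slot axis deg -11.731379667877896
[[367.5521 277.4231]
 [371.3704 266.8793]]
 blob [368 263   8   9  56] [371.5893 266.8929] [0.5127 0.2627 0.006 ] 0.025096547220445083 -159.42980776143585
 blob [363 280  16  12  82] [370.1463 285.8537] [0.5462 0.287  0.006 ] 0.01847714750371633 57.26741076555091
```

View pics/z1.png

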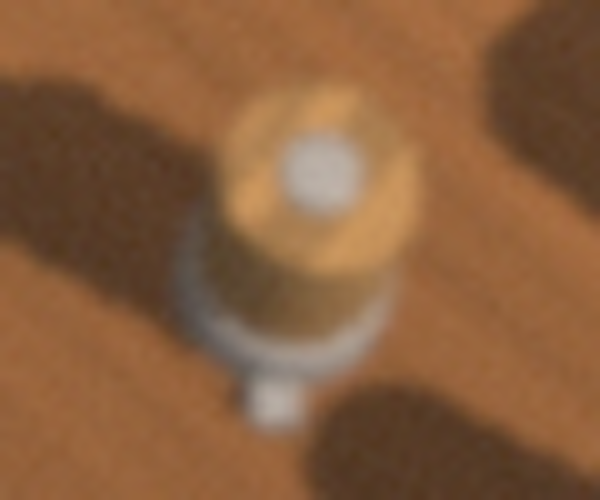

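Run:
```python
from h import *
np.set_printoptions(precision=4,suppress=True)
for n,uv in(('top',(260.2,215)),('scene',(367.05,289.05))):
  for wc in([.5356,.2706],[.5365,.273]):
    p=plane(n,uv,.006)[0,:2]-wc;print(n,p,np.hypot(*p),np.degrees(np.arctan2(p[1],p[0])))
from scipy.spatial.transform import Rotation as R
s=ctrl.get_state();print(R.from_quat(s['tcp_rot']).as_matrix())
# drum centre via mask of cork, and can/cone/glass positions
for n,uv,z in(('top',(208,205),.07),('top',(263,160),.07),('top',(203,248),.095),('top',(320,172),.06),('top',(314,237),.085)):print(plane(n,uv,z))
```

```text
top [-0.0213 -0.0152] 0.02616401293531074 -144.44596711740218
top [-0.0222 -0.0176] 0.028327830818948976 -141.5539657729037
scene [0.0202 0.0162] 0.02587133819535259 38.808824944497935
scene [0.0193 0.0138] 0.02370189909335108 35.64985655421333
[[ 0.3115 -0.0004  0.9502]
 [-0.9502  0.0021  0.3115]
 [-0.0021 -1.      0.0003]]
[[0.5312 0.3656 0.07  ]]
[[0.6381 0.243  0.07  ]]
[[0.4342 0.3645 0.095 ]]
[[0.6143 0.1106 0.06  ]]
[[0.4632 0.1212 0.085 ]]
```

```bash
cat >> h.py <<'E'
from scipy.spatial.transform import Rotation as Ro
def delta(pos,yaw):
    s=ctrl.get_state();R=Ro.from_quat(s['tcp_rot']).as_matrix();a=np.radians(yaw)
    T=np.array([[np.cos(a),0,-np.sin(a)],[np.sin(a),0,np.cos(a)],[0,-1,0]])
    T[:,2]=np.cross(T[:,0],T[:,1])
    rv=Ro.from_matrix(R.T@T).as_rotvec(degrees=True)
    print('turn',rv.round(2),'shift',(R.T@(np.array(pos)-s['eef_pos'])*1000).round(1),'yaw now',np.degrees(np.arctan2(R[1,0],R[0,0])).round(2),'pos',s['eef_pos'].round(4),'t',s['time'],'F',s['contact_force'].round(2),'M',s['wrist_torque'].round(3),'open',round(s['opening'],3),'y',R[:,1].round(4))
E
python3 -c "
from h import *
delta((.52,-.35,.23),-12)"
```

```text
turn [ -0.08 -59.85  -0.1 ] shift [-179.8    0.5  385. ] yaw now -71.85 pos [ 0.2102 -0.6408  0.2301] t 0.1 F [-0.41  0.57 -0.25] M [-0.027  0.007 -0.001] open 0.997 y [-4.0e-04  2.1e-03 -1.0e+00]
```

Emit:
step_arm:
  rows:
    - [[0,-60,0],[-180,0,385],0]
    - [[0,-60,0],[-180,0,385],0]
    - [[0,-60,0],[-180,0,385],0]
    - [[0,-60,0],[-180,0,385],0]
    - [[0,-60,0],[-180,0,385],0]
    - [[0,-60,0],[-180,0,385],0]
    - [[0,-60,0],[-180,0,385],0]
    - [[0,-60,0],[-180,0,385],0]
    - [[0,-60,0],[-180,0,385],0]
    - [[0,-60,0],[-180,0,385],0]

```text
time: 0.93
eef_pos: [0.515, -0.3542, 0.2308]
tcp_rot: [-0.703, 0.073, -0.072, 0.704]
contact_force: [0.6, -0.5, 0.6]
opening: 1.002
```

```bash
python3 -c "
from h import *
delta((.536,.272,.18),45);print(ctrl.get_state()['dq'].round(2))"
```

```text
turn [-4.000e-02 -5.675e+01 -2.000e-02] shift [-106.9   51.1  617.3] yaw now -11.75 pos [ 0.515  -0.3542  0.2308] t 0.9333 F [ 0.61 -0.48  0.58] M [-0.031 -0.002 -0.013] open 1.002 y [-6.e-04  5.e-04 -1.e+00]
[ 0.81  0.2  -0.23  0.    0.02  0.86]
```

Emit:
step_arm:
  rows:
    - [[0,-57,0],[-111,20,612],0]
    - [[0,-57,0],[-111,20,612],0]
    - [[0,-57,0],[-111,20,612],0]
    - [[0,-57,0],[-111,20,612],0]
    - [[0,-57,0],[-111,20,612],0]
    - [[0,-57,0],[-111,20,612],0]
    - [[0,-57,0],[-111,20,612],0]
    - [[0,-57,0],[-111,20,612],0]
    - [[0,-57,0],[-111,20,612],0]
    - [[0,-57,0],[-111,20,612],0]

```text
time: 1.77
eef_pos: [0.5247, 0.0622, 0.2176]
tcp_rot: [-0.653, -0.271, 0.272, 0.653]
contact_force: [-0.0, -1.4, -0.8]
opening: 0.999
```

```bash
python3 -c "
from h import *
delta((.536,.272,.18),45)"
```

```text
turn [-0.02  0.16 -0.01] shift [156.7  37.6 139.9] yaw now 45.16 pos [0.5247 0.0622 0.2176] t 1.7667 F [-0.01 -1.41 -0.84] M [-0.007 -0.06  -0.001] open 0.999 y [-3.e-04  0.e+00 -1.e+00]
```

Emit:
step_arm:
  rows:
    - [[0,0,0],[151,37,132],0]
    - [[0,0,0],[151,37,132],0]
    - [[0,0,0],[151,37,132],0]
    - [[0,0,0],[151,37,132],0]
    - [[0,0,0],[151,37,132],0]
    - [[0,0,0],[151,37,132],0]
    - [[0,0,0],[151,37,132],0]
    - [[0,0,0],[151,37,132],0]

```text
time: 2.43
eef_pos: [0.5379, 0.2601, 0.1804]
tcp_rot: [0.653, 0.271, -0.272, -0.653]
contact_force: [-0.4, -0.2, -0.8]
opening: 0.999
```

```bash
python3 -c "
from h import *
snap('scene','s1')
delta((.536,.272,.029),45)"
```

```text
turn [ 0.01  0.11 -0.03] shift [  7.3 151.8  10.5] yaw now 45.11 pos [0.5383 0.2595 0.1808] t 2.4833 F [-0.6   0.12  0.27] M [-0.022 -0.007 -0.039] open 1.001 y [-3.e-04 -5.e-04 -1.e+00]
```

View pics/s1.png

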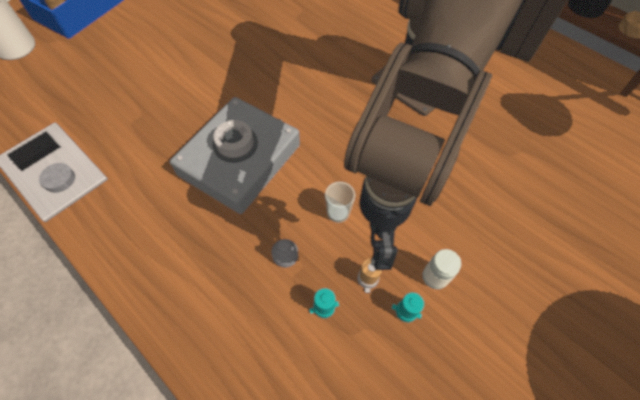

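The arm hovers over the cork wheel at about (370,268), and the path down is clear. I centre the gripper and descend.

Emit:
step_arm:
  rows:
    - [[0,0,0],[7.3,40,10.5],0]
    - [[0,0,0],[7.3,80,10.5],0]
    - [[0,0,0],[7.3,115,10.5],0]
    - [[0,0,0],[7.3,140,10.5],0]
    - [[0,0,0],[7.3,152,10.5],0]
    - [[0,0,0],[7.3,152,10.5],0]
    - [[0,0,0],[7.3,152,10.5],0]

```text
time: 3.07
eef_pos: [0.5368, 0.2721, 0.0297]
tcp_rot: [0.653, 0.271, -0.271, -0.653]
contact_force: [-0.1, 0.6, -0.4]
opening: 0.997
```

```bash
python3 -c "
from h import *
delta((.536,.272,.029),45)"
```

```text
turn [0.02 0.06 0.04] shift [-0.7  0.7  0.5] yaw now 45.06 pos [0.5368 0.2721 0.0297] t 3.0667 F [-0.12  0.61 -0.41] M [-0.026 -0.028  0.   ] open 0.997 y [ 7.e-04  2.e-04 -1.e+00]
```

Emit:
step_arm:
  rows:
    - [[0,0,0],[0,0,0],1]
    - [[0,0,0],[0,0,0],1]
    - [[0,0,0],[0,0,0],1]
    - [[0,0,0],[0,0,0],1]
    - [[0,0,0],[0,0,0],1]
    - [[0,0,0],[0,0,0],1]
    - [[0,0,0],[0,0,0],1]
    - [[0,0,0],[0,0,0],1]
  newtons: 40

```text
time: 3.73
eef_pos: [0.5371, 0.2732, 0.0308]
tcp_rot: [0.653, 0.272, -0.271, -0.653]
contact_force: [-1.3, -1.4, 7.7]
opening: 0.46
```

```bash
python3 -c "
from h import *
delta((.536,.272,.029),45)"
```

```text
turn [0.08 0.17 0.12] shift [-1.7  1.8 -0.1] yaw now 45.17 pos [0.5371 0.2732 0.0308] t 3.7333 F [-1.33 -1.42  7.67] M [-0.122  0.177 -0.001] open 0.46 y [ 2.4e-03  5.0e-04 -1.0e+00]
```

Emit:
step_arm:
  rows:
    - [[0,0,0],[0,-10,0],1]
    - [[0,0,0],[0,-40,0],1]
    - [[0,0,0],[0,-80,0],1]
    - [[0,0,0],[0,-120,0],1]
    - [[0,0,0],[0,-155,0],1]
    - [[0,0,0],[0,-160,0],1]
    - [[0,0,0],[0,-160,0],1]
    - [[0,0,0],[0,-160,0],1]

```text
time: 4.4
eef_pos: [0.5349, 0.2726, 0.1874]
tcp_rot: [-0.653, -0.271, 0.272, 0.653]
contact_force: [-0.0, 0.1, -3.4]
opening: 0.459
```

```bash
python3 -c "
from h import *
delta((.5255,-.1485,.20),-5)
snap('scene','s2');snap('top','t2')
a=cv2.imread('pics/s2.png')
cv2.imwrite('pics/s2z.png',cv2.resize(a[170:320,280:480],None,fx=4,fy=4,interpolation=cv2.INTER_CUBIC))
"
```

```text
turn [-1.000e-02  5.016e+01 -1.500e-01] shift [-305.2  -12.3 -290.3] yaw now 45.16 pos [0.5349 0.2726 0.1874] t 4.4 F [-0.04  0.06 -3.4 ] M [-0.002 -0.05   0.022] open 0.459 y [-2.4e-03 -7.0e-04 -1.0e+00]
```

View pics/s2z.png

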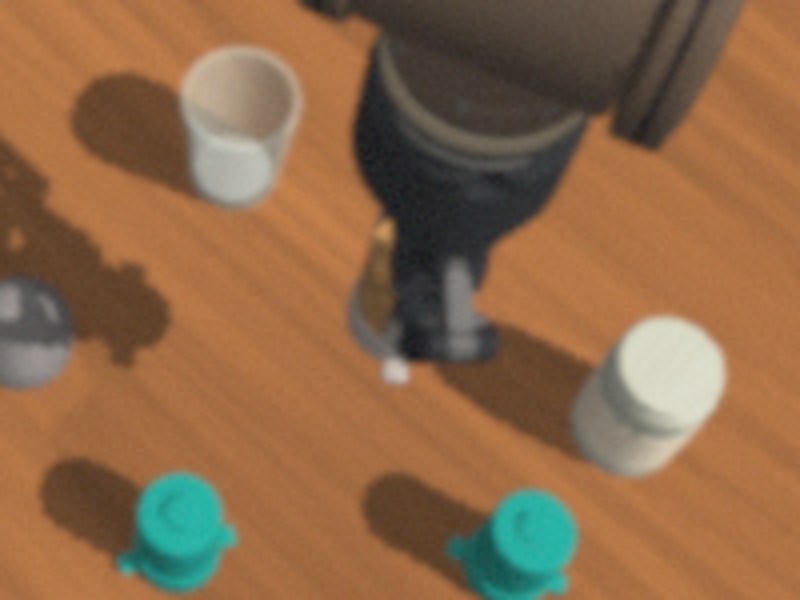

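The zoomed scene view shows the wheel held in the gripper at about (380,290), with its near lug at (395,370). Now I move over to the ring, turning 50° clockwise on the way.

Emit:
step_arm:
  rows:
    - [[0,50,0],[-305,-5,-290],1]
    - [[0,50,0],[-305,-5,-290],1]
    - [[0,50,0],[-305,-5,-290],1]
    - [[0,50,0],[-305,-5,-290],1]
    - [[0,50,0],[-305,-5,-290],1]
    - [[0,50,0],[-305,-5,-290],1]
    - [[0,50,0],[-305,-5,-290],1]
    - [[0,50,0],[-305,-5,-290],1]
    - [[0,50,0],[-305,-5,-290],1]
    - [[0,50,0],[-305,-5,-290],1]

```text
time: 5.33
eef_pos: [0.5247, -0.1449, 0.1908]
tcp_rot: [-0.706, 0.032, -0.028, 0.707]
contact_force: [0.8, 0.6, -3.4]
opening: 0.456
```

Emit:
step_arm:
  rows:
    - [[0,0,0],[0,0,0],1]
    - [[0,0,0],[0,0,0],1]
    - [[0,0,0],[0,0,0],1]

```text
time: 5.58
eef_pos: [0.5254, -0.1431, 0.1914]
tcp_rot: [-0.706, 0.032, -0.029, 0.707]
contact_force: [1.0, -0.1, -2.5]
opening: 0.459
```

```bash
python3 -c "
from h import *
delta((.5255,-.1485,.19),-5)"
```

```text
turn [-0.13  0.09 -0.25] shift [ 0.6  1.4 -5.4] yaw now -4.91 pos [ 0.5254 -0.1431  0.1914] t 5.5833 F [ 1.02 -0.14 -2.49] M [ 0.061 -0.019  0.01 ] open 0.459 y [-0.0042  0.0026 -1.    ]
```

Emit:
step_arm:
  rows:
    - [[-0.1,0,-0.25],[0.6,20,-5.4],1]
    - [[-0.1,0,-0.25],[0.6,41,-5.4],1]
    - [[-0.1,0,-0.25],[0.6,41,-5.4],1]
    - [[-0.1,0,-0.25],[0.6,41,-5.4],1]

```text
time: 5.92
eef_pos: [0.5254, -0.1468, 0.1506]
tcp_rot: [-0.706, 0.029, -0.029, 0.707]
contact_force: [0.8, 0.1, -1.9]
opening: 0.455
```

```bash
python3 -c "
from h import *
delta((.5255,-.1485,.15),-5)
a,d=snap('scene','s3');b,_=snap('top','t3')
a=cv2.imread('pics/s3.png')[90:190,170:303];b=cv2.imread('pics/t3.png')[161:261,370:503]
f=lambda x:cv2.resize(x,(400,300),interpolation=cv2.INTER_CUBIC)
cv2.imwrite('pics/z3.png',np.hstack([f(b),f(a)]))
"
```

```text
turn [-0.03  0.28 -0.05] shift [ 0.3  0.6 -1.7] yaw now -4.72 pos [ 0.5254 -0.1468  0.1506] t 5.9167 F [ 0.81  0.12 -1.9 ] M [-0.027 -0.066 -0.033] open 0.455 y [-8.e-04  6.e-04 -1.e+00]
```

View pics/z3.png

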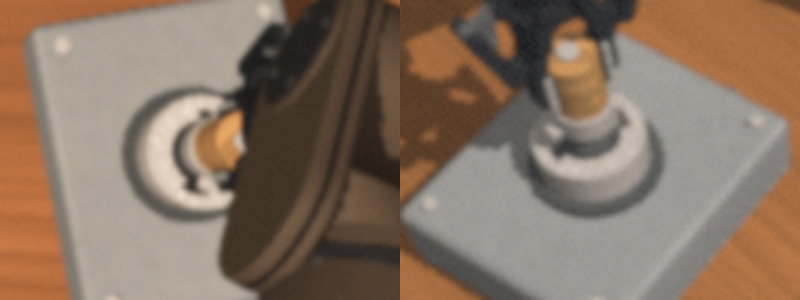

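The wheel is above the ring and its lugs appear lined up with the slots: in the left crop the lug is at (205,185), next to the slot at (190,185). I check the centring with the depth reading.

```bash
python3 -c "
from h import *
np.set_printoptions(precision=4,suppress=True)
im=cv2.imread('pics/s3.png');d=np.load('pics/s3_d.npy');hsv=cv2.cvtColor(im,cv2.COLOR_BGR2HSV)
v,u=np.mgrid[95:150,205:260];uv=np.c_[u.ravel(),v.ravel()];P=pts('scene',uv,d)
h=hsv[uv[:,1],uv[:,0]]
near=np.hypot(P[:,0]-.5255,P[:,1]+.1485)<.035
for z in range(184,196,2):
  m=near&(abs(P[:,2]-z/1e3)<.001);print(z,m.sum(),P[m].mean(0) if m.sum() else '')
m=near&(P[:,2]>.182)&(P[:,2]<.2)&(h[:,1]<80)&(h[:,2]>120)
print('hub',m.sum(),P[m].mean(0),uv[m].mean(0)); 
print(plane('scene',uv[m].mean(0),.19))
m=near&(P[:,2]>.14)&(P[:,2]<.178)&(h[:,1]>90)
Q=P[m];
for lo in (.145,.155,.165):
  q=Q[(Q[:,2]>lo)&(Q[:,2]<lo+.01)]
  if len(q)>5:
    A=np.c_[2*q[:,:2],np.ones(len(q))];s=np.linalg.lstsq(A,(q[:,:2]**2).sum(1),rcond=None)[0];print('cyl',lo,len(q),s[:2],np.sqrt(s[2]+s[0]**2+s[1]**2))
m=near&(P[:,2]>.112)&(P[:,2]<.125);print('foot/lug',m.sum())
"
```

```text
184 17 [ 0.5208 -0.1343  0.1841]
186 20 [ 0.5367 -0.1352  0.1859]
188 44 [ 0.5237 -0.1389  0.1882]
190 105 [ 0.523  -0.1425  0.19  ]
192 65 [ 0.5231 -0.1434  0.1917]
194 22 [ 0.5276 -0.1427  0.1937]
hub 57 [ 0.5265 -0.1441  0.1906] [225.8246 108.    ]
[[ 0.5263 -0.1446  0.19  ]]
cyl 0.145 47 [ 0.5256 -0.1442] 0.017222694618284726
cyl 0.155 47 [ 0.526  -0.1436] 0.016565102849741595
cyl 0.165 52 [ 0.5249 -0.1456] 0.01861781987030321
foot/lug 38
```

Emit:
step_arm:
  rows:
    - [[0,0,0],[0,5,-2.2],1]
    - [[0,0,0],[0,10,-2.2],1]
    - [[0,0,0],[0,15,-2.2],1]
    - [[0,0,0],[0,16,-2.2],1]
    - [[0,0,0],[0,16,-2.2],1]
    - [[0,0,0],[0,16,-2.2],1]

```text
time: 6.52
eef_pos: [0.5265, -0.1513, 0.1368]
tcp_rot: [0.707, -0.029, 0.031, -0.706]
contact_force: [-0.4, 0.3, -2.5]
opening: 0.455
```

```bash
python3 -c "
from h import *
delta((.5255,-.149,.134),-5)"
```

```text
turn [0.09 0.14 0.24] shift [-1.3  2.8  2.2] yaw now -4.86 pos [ 0.5265 -0.1513  0.1368] t 6.5167 F [-0.4   0.32 -2.53] M [-0.001  0.036 -0.008] open 0.455 y [ 0.004 -0.002 -1.   ]
```

Emit:
step_arm:
  rows:
    - [[0,0,0],[0,0,0],1]
    - [[0,0,0],[0,0,0],1]
    - [[0,0,0],[0,0,0],1]

```text
time: 6.77
eef_pos: [0.5268, -0.1514, 0.1372]
tcp_rot: [0.707, -0.028, 0.032, -0.706]
contact_force: [0.2, 0.6, -1.8]
opening: 0.458
```

```bash
python3 -c "
from h import *
delta((.5255,-.149,.134),-5)
a,d=snap('scene','s4')
delta((.5255,-.149,.134),-5)
im=cv2.imread('pics/s4.png');hsv=cv2.cvtColor(im,cv2.COLOR_BGR2HSV)
v,u=np.mgrid[95:150,205:260];uv=np.c_[u.ravel(),v.ravel()];P=pts('scene',uv,d)
h=hsv[uv[:,1],uv[:,0]]
near=np.hypot(P[:,0]-.5255,P[:,1]+.1485)<.035
m=near&(P[:,2]>.165)&(P[:,2]<.19)&(h[:,1]<80)&(h[:,2]>120)
print('hub',m.sum(),P[m].mean(0),uv[m].mean(0),plane('scene',uv[m].mean(0),.176)); 
cv2.imwrite('pics/z4.png',cv2.resize(im[90:190,170:303],(800,600),interpolation=cv2.INTER_CUBIC))
"
```

```text
turn [0.11 0.15 0.28] shift [-1.5  3.2  2.3] yaw now -4.85 pos [ 0.5268 -0.1514  0.1372] t 6.7667 F [ 0.19  0.62 -1.81] M [-0.01  -0.002  0.009] open 0.458 y [ 0.0046 -0.0023 -1.    ]
turn [0.11 0.15 0.27] shift [-1.4  3.1  2.3] yaw now -4.85 pos [ 0.5267 -0.1514  0.1371] t 6.8167 F [ 0.71 -1.15 -2.57] M [0.013 0.022 0.041] open 0.457 y [ 0.0045 -0.0022 -1.    ]
hub 60 [ 0.52738515 -0.14926713  0.1763553 ] [225.23333333 111.65      ] [[ 0.52728966 -0.14956969  0.176     ]]
```

View pics/z4.png

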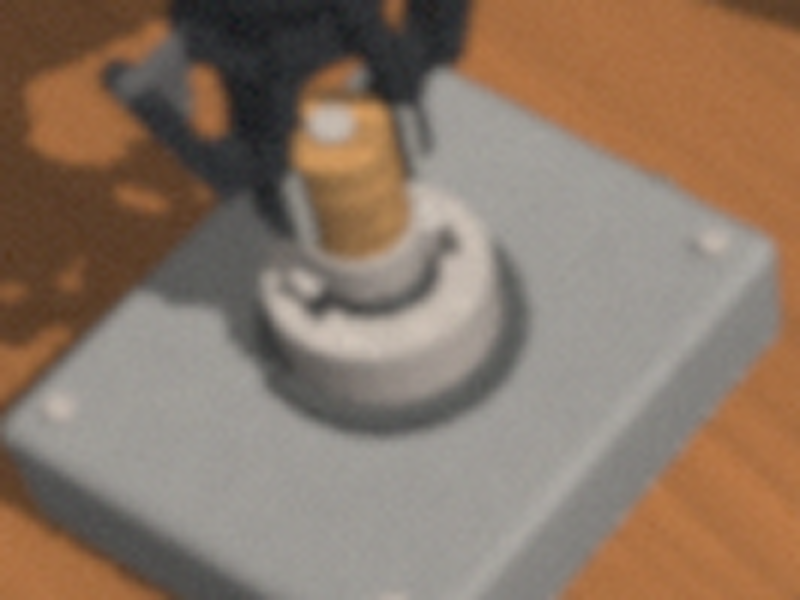

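In this crop the left lug is at (303,287) and the dark slot beneath it at about (325,305). I compare the lug's heading with the slot's numerically.

```bash
python3 -c "
from h import *
np.set_printoptions(precision=4,suppress=True)
im=cv2.imread('pics/s4.png');g=cv2.cvtColor(im,cv2.COLOR_BGR2GRAY)
print(g[134:145,214:230])
for uv in ((220.3,137.5),(220.0,137.2)):
  p=plane('scene',uv,.1115)[0,:2]-[.5273,-.1495];print(p,np.hypot(*p),np.degrees(np.arctan2(p[1],p[0])))
c=viewer.calibration('scene')
for a in (157,162,167,172,177):
  X=[[.5273+.0265*np.cos(np.radians(a)),-.1495+.0265*np.sin(np.radians(a)),.1115]]
  print(a,cv2.projectPoints(np.array(X),cv2.Rodrigues(np.array(c['R']))[0],np.array(c['t'],float),np.array(c['K'],float),np.array(c['D'],float))[0].ravel())
d=np.load('pics/s4_d.npy')
print(pts('scene',[(220,137),(221,138),(219,137)],d))
"
```

```text
[[110 118 114 114 121 124 119 111 111 116 126 132 139 147 151 153]
 [134 139 129 125 139 154 148 132 120 111 111 117 127 133 139 144]
 [147 153 139 129 145 165 171 162 143 125 112 107 114 118 126 131]
 [151 155 137 122 132 154 175 176 153 129 107 103 109 115 123 127]
 [148 155 140 127 121 137 155 159 149 114  90  93 101 109 117 123]
 [145 164 163 151 139 128 131 127 114  88  72  78  86  94 107 116]
 [139 165 178 177 164 145 120  97  80  69  74  80  77  79  86  94]
 [120 159 179 185 185 169 136 102  81  85 101 112 108  92  81  75]
 [ 99 141 173 187 187 180 159 135 112 118 141 157 152 132 117 114]
 [ 79 119 154 175 185 186 176 164 150 154 172 180 181 167 160 157]
 [ 66  98 131 158 176 184 185 180 174 180 185 190 191 186 182 183]]
[ 0.0269 -0.0038] 0.02720640530490253 -8.133995853979973
[ 0.0269 -0.005 ] 0.02731886821808172 -10.469062853015094
157 [242.3832 127.9348]
162 [242.0218 127.1997]
167 [241.5773 126.499 ]
172 [241.0533 125.8379]
177 [240.4541 125.2211]
[[ 0.5544 -0.1535  0.1133]
 [ 0.553  -0.1533  0.1087]
 [ 0.5564 -0.1542  0.1145]]
```

Emit:
step_arm:
  rows:
    - [[0.1,3.5,0.3],[-1.5,0,0.8],1]
    - [[0.1,3.5,0.3],[-1.5,2,0.8],1]
    - [[0.1,3.5,0.3],[-1.5,4,0.8],1]
    - [[0.1,3.5,0.3],[-1.5,6,0.8],1]
    - [[0.1,3.5,0.3],[-1.5,8,0.8],1]
    - [[0.1,3.5,0.3],[-1.5,8,0.8],1]
    - [[0.1,3.5,0.3],[-1.5,8,0.8],1]

```text
time: 7.4
eef_pos: [0.5253, -0.1504, 0.1289]
tcp_rot: [-0.705, 0.052, -0.051, 0.705]
contact_force: [-0.2, -0.3, -2.6]
opening: 0.458
```

```bash
python3 -c "
from h import *
delta((.5255,-.150,.129),-8.4)"
```

```text
turn [-0.01  0.07 -0.04] shift [ 0.1 -0.1  0.4] yaw now -8.33 pos [ 0.5253 -0.1504  0.1289] t 7.4 F [-0.23 -0.34 -2.58] M [-0.017 -0.028  0.031] open 0.458 y [-8.e-04  2.e-04 -1.e+00]
```

Emit:
step_arm:
  rows:
    - [[0,0,0],[0,1,0],1]
    - [[0,0,0],[0,2,0],1]
    - [[0,0,0],[0,3,0],1]
    - [[0,0,0],[0,4,0],1]
    - [[0,0,0],[0,4,0],1]

```text
time: 7.82
eef_pos: [0.5254, -0.1505, 0.1251]
tcp_rot: [-0.705, 0.052, -0.051, 0.705]
contact_force: [-2.0, 1.1, 1.6]
opening: 0.462
```

```bash
python3 -c "
from h import *
delta((.5255,-.150,.129),-8.4)"
```

```text
turn [ 0.    0.06 -0.03] shift [ 0.1 -3.9  0.5] yaw now -8.34 pos [ 0.5254 -0.1505  0.1251] t 7.8167 F [-2.04  1.12  1.6 ] M [0.071 0.244 0.008] open 0.462 y [-5.e-04  0.e+00 -1.e+00]
```

Emit:
step_arm:
  rows:
    - [[0,0,0],[0,1,0],1]
    - [[0,0,0],[0,2,0],1]
    - [[0,0,0],[0,3,0],1]
    - [[0,0,0],[0,3,0],1]

```text
time: 8.15
eef_pos: [0.5254, -0.1505, 0.122]
tcp_rot: [-0.705, 0.052, -0.051, 0.705]
contact_force: [-2.6, 0.3, 3.5]
opening: 0.461
```

```bash
python3 -c "
from h import *
delta((.5255,-.150,.129),-8.4)"
```

```text
turn [ 0.    0.05 -0.02] shift [ 0.  -7.   0.5] yaw now -8.35 pos [ 0.5254 -0.1505  0.122 ] t 8.15 F [-2.59  0.34  3.5 ] M [0.15  0.202 0.002] open 0.461 y [-4.e-04  0.e+00 -1.e+00]
```

Emit:
step_arm:
  rows:
    - [[0,0,0],[-0.5,1,0],1]
    - [[0,0,0],[-0.5,2,0],1]
    - [[0,0,0],[-0.5,3,0],1]
    - [[0,0,0],[-0.5,4,0],1]
    - [[0,0,0],[-0.5,5,0],1]
    - [[0,0,0],[-0.5,5,0],1]

```text
time: 8.65
eef_pos: [0.5253, -0.1505, 0.1173]
tcp_rot: [0.705, -0.051, 0.052, -0.705]
contact_force: [-0.0, 1.1, 5.8]
opening: 0.46
```

```bash
python3 -c "
from h import *
delta((.5255,-.150,.129),-8.4)
a,d=snap('scene','s5')
im=cv2.imread('pics/s5.png');hsv=cv2.cvtColor(im,cv2.COLOR_BGR2HSV)
v,u=np.mgrid[95:160,205:260];uv=np.c_[u.ravel(),v.ravel()];P=pts('scene',uv,d)
h=hsv[uv[:,1],uv[:,0]]
near=np.hypot(P[:,0]-.5255,P[:,1]+.1485)<.02
m=near&(P[:,2]>.145)&(P[:,2]<.17)&(h[:,1]<80)&(h[:,2]>120)
print('hub',m.sum(),P[m].mean(0),uv[m].mean(0),plane('scene',uv[m].mean(0),.156)); 
cv2.imwrite('pics/z5.png',cv2.resize(im[90:190,170:303],(800,600),interpolation=cv2.INTER_CUBIC))
"
```

```text
turn [0.01 0.05 0.05] shift [  0.1 -11.7   0.5] yaw now -8.35 pos [ 0.5253 -0.1505  0.1173] t 8.65 F [-0.04  1.09  5.76] M [0.186 0.048 0.049] open 0.46 y [ 8.e-04 -2.e-04 -1.e+00]
hub 44 [ 0.52421384 -0.15195439  0.15870832] [227.22727273 115.84090909] [[ 0.52306817 -0.1541377   0.156     ]]
```

View pics/z5.png

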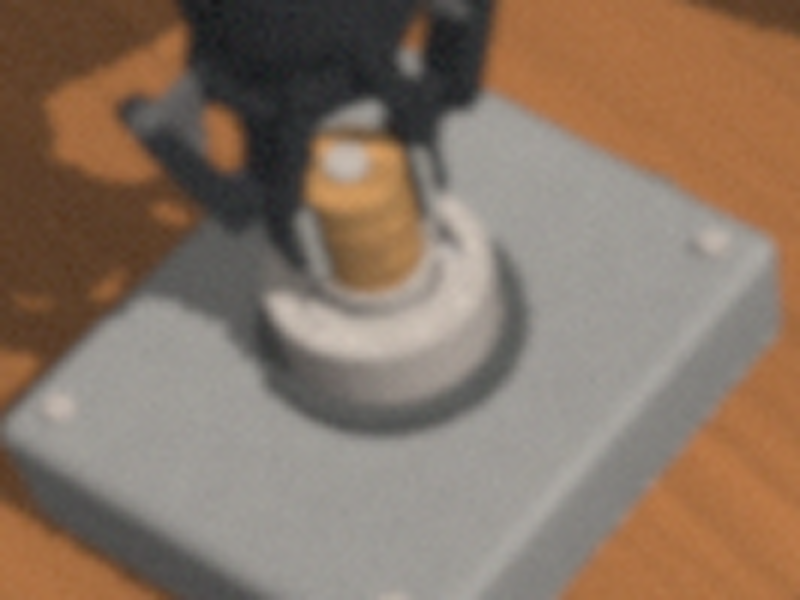

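The wheel has entered the ring, and the lug at the left slot (305,295) is no longer visible above the rim. The force follows the spring: about 8.3 N net, or roughly 12.5 mm below the rim. I press 4 mm more.

Emit:
step_arm:
  rows:
    - [[0,0,0],[0,1,0],1]
    - [[0,0,0],[0,2,0],1]
    - [[0,0,0],[0,3,0],1]
    - [[0,0,0],[0,4,0],1]
    - [[0,0,0],[0,4,0],1]
    - [[0,0,0],[0,4,0],1]
    - [[0,0,0],[0,4,0],1]

```text
time: 9.28
eef_pos: [0.5254, -0.1505, 0.1139]
tcp_rot: [0.705, -0.051, 0.052, -0.705]
contact_force: [-0.6, 1.3, 6.8]
opening: 0.457
```

```bash
python3 -c "
from h import *
delta((.5255,-.150,.129),-8.4)"
```

```text
turn [0.01 0.05 0.04] shift [  0.1 -15.1   0.5] yaw now -8.35 pos [ 0.5254 -0.1505  0.1139] t 9.2833 F [-0.57  1.32  6.78] M [0.261 0.269 0.051] open 0.457 y [ 6.e-04 -3.e-04 -1.e+00]
```

Emit:
step_arm:
  rows:
    - [[0,0,0],[0,0.5,0],1]
    - [[0,4,0],[0,0.5,0],1]
    - [[0,8,0],[0,0.5,0],1]
    - [[0,12,0],[0,0.5,0],1]
    - [[0,16,0],[0,0.5,0],1]
    - [[0,16,0],[0,0.5,0],1]

```text
time: 9.78
eef_pos: [0.5258, -0.151, 0.1137]
tcp_rot: [0.691, -0.149, 0.151, -0.691]
contact_force: [-0.2, 0.9, 6.9]
opening: 0.46
```

```bash
python3 -c "
from h import *
delta((.5255,-.150,.129),-24.4)"
```

```text
turn [ 0.03 -0.09  0.13] shift [ -0.6 -15.3   0.7] yaw now -24.49 pos [ 0.5258 -0.151   0.1137] t 9.7833 F [-0.19  0.95  6.91] M [ 0.051  0.199 -0.023] open 0.46 y [ 0.0018 -0.0014 -1.    ]
```

Emit:
step_arm:
  rows:
    - [[0,4,0],[0,0,0],1]
    - [[0,8,0],[0,0,0],1]
    - [[0,12,0],[0,0,0],1]
    - [[0,16,0],[0,0,0],1]
    - [[0,20,0],[0,0,0],1]
    - [[0,20,0],[0,0,0],1]

```text
time: 10.28
eef_pos: [0.5258, -0.1509, 0.1138]
tcp_rot: [0.655, -0.267, 0.269, -0.654]
contact_force: [-0.1, -0.6, 6.9]
opening: 0.458
```

```bash
python3 -c "
from h import *
delta((.5255,-.150,.129),-44.4)"
```

```text
turn [-0.02 -0.09  0.13] shift [ -0.9 -15.2   0.4] yaw now -44.49 pos [ 0.5258 -0.1509  0.1138] t 10.2833 F [-0.15 -0.65  6.86] M [ 0.036  0.113 -0.061] open 0.458 y [ 0.0019 -0.0013 -1.    ]
```

Emit:
step_arm:
  rows:
    - [[0,3,0],[0,0,0],1]
    - [[0,6,0],[0,0,0],1]
    - [[0,9,0],[0,0,0],1]
    - [[0,12,0],[0,0,0],1]
    - [[0,12,0],[0,0,0],1]

```text
time: 10.7
eef_pos: [0.5259, -0.1508, 0.1137]
tcp_rot: [0.623, -0.334, 0.335, -0.623]
contact_force: [-1.2, 0.6, 6.6]
opening: 0.459
```

```bash
python3 -c "
from h import *
delta((.5255,-.150,.129),-56.4)
a,d=snap('scene','s6')
im=cv2.imread('pics/s6.png')
cv2.imwrite('pics/z6.png',cv2.resize(im[90:190,170:303],(800,600),interpolation=cv2.INTER_CUBIC))
"
```

```text
turn [-0.06 -0.05  0.12] shift [ -0.8 -15.3   0.2] yaw now -56.45 pos [ 0.5259 -0.1508  0.1137] t 10.7 F [-1.23  0.64  6.65] M [ 0.081  0.159 -0.109] open 0.459 y [ 0.0019 -0.0011 -1.    ]
```

View pics/z6.png

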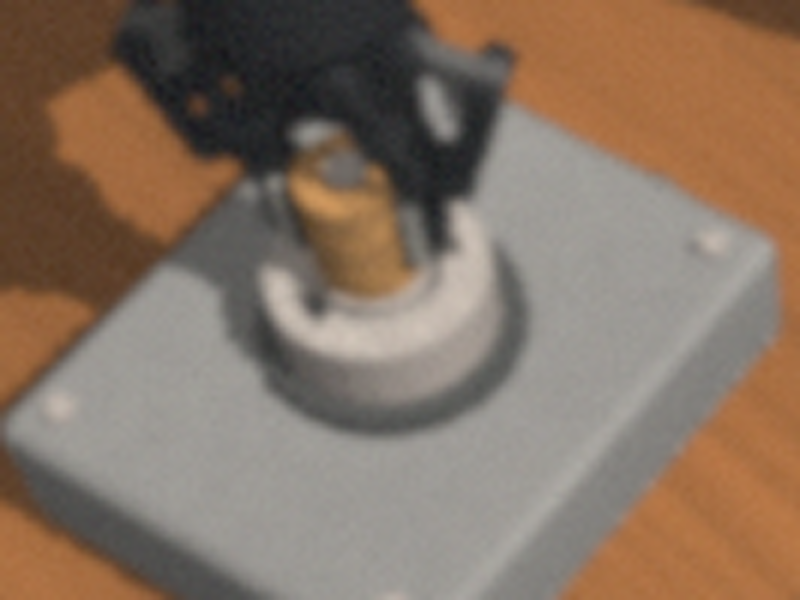

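The left slot at (315,305) is dark and empty now, so the wheel has turned under the ledge. I keep twisting in small steps.

Emit:
step_arm:
  rows:
    - [[0,2,0],[0,0,0],1]
    - [[0,4,0],[0,0,0],1]
    - [[0,4,0],[0,0,0],1]

```text
time: 11.0
eef_pos: [0.5259, -0.1508, 0.1137]
tcp_rot: [-0.611, 0.355, -0.357, 0.611]
contact_force: [0.2, -0.1, 7.4]
opening: 0.463
```

```bash
python3 -c "
from h import *
delta((.5255,-.150,.129),-60.4)"
```

```text
turn [-0.07 -0.02  0.11] shift [ -0.8 -15.3   0.1] yaw now -60.42 pos [ 0.5259 -0.1508  0.1137] t 11.0 F [ 0.19 -0.08  7.43] M [ 0.168  0.14  -0.048] open 0.463 y [ 0.002 -0.001 -1.   ]
```

Emit:
step_arm:
  rows:
    - [[0,1.5,0],[0,0,0],1]
    - [[0,3,0],[0,0,0],1]
    - [[0,3,0],[0,0,0],1]

```text
time: 11.25
eef_pos: [0.5259, -0.1507, 0.1137]
tcp_rot: [-0.601, 0.371, -0.372, 0.602]
contact_force: [-0.3, 1.9, 7.3]
opening: 0.461
```

```bash
python3 -c "
from h import *
delta((.5255,-.150,.129),-63.4)"
```

```text
turn [-0.09  0.    0.09] shift [ -0.8 -15.3  -0.1] yaw now -63.4 pos [ 0.5259 -0.1507  0.1137] t 11.25 F [-0.33  1.86  7.26] M [ 0.263  0.079 -0.034] open 0.461 y [ 2.1e-03 -8.0e-04 -1.0e+00]
```

Emit:
step_arm:
  rows:
    - [[0,1,0],[0,0,0],1]
    - [[0,2,0],[0,0,0],1]
    - [[0,2,0],[0,0,0],1]

```text
time: 11.5
eef_pos: [0.5257, -0.1507, 0.1137]
tcp_rot: [-0.595, 0.381, -0.382, 0.595]
contact_force: [-0.5, 1.6, 7.6]
opening: 0.456
```

```bash
python3 -c "
from h import *
delta((.5255,-.150,.129),-65.4)"
```

```text
turn [-0.05  0.07  0.08] shift [ -0.7 -15.3   0.1] yaw now -65.33 pos [ 0.5257 -0.1507  0.1137] t 11.5 F [-0.54  1.61  7.59] M [0.241 0.145 0.123] open 0.456 y [ 1.5e-03 -9.0e-04 -1.0e+00]
```

Emit:
step_arm:
  rows:
    - [[0,1,0],[0,0,0],1]
    - [[0,2,0],[0,0,0],1]
    - [[0,2,0],[0,0,0],1]

```text
time: 11.75
eef_pos: [0.5256, -0.1507, 0.1137]
tcp_rot: [0.59, -0.39, 0.391, -0.589]
contact_force: [-0.8, 1.1, 6.9]
opening: 0.456
```

```bash
python3 -c "
from h import *
delta((.5255,-.150,.129),-67.4)"
```

```text
turn [0.01 0.29 0.11] shift [ -0.6 -15.3   0.2] yaw now -67.11 pos [ 0.5256 -0.1507  0.1137] t 11.75 F [-0.75  1.09  6.87] M [0.243 0.235 0.773] open 0.456 y [ 6.0e-04 -1.8e-03 -1.0e+00]
```

Mz jumped to 0.77 N m, which is the stop. I back off slightly and let the wheel rise with the spring.

Emit:
step_arm:
  rows:
    - [[0,-0.9,0],[0,0,0],1]
    - [[0,-0.9,0],[0,0,0],1]
    - [[0,-0.9,0],[0,-1,0],1]
    - [[0,-0.9,0],[0,-2,0],1]
    - [[0,-0.9,0],[0,-3,0],1]
    - [[0,-0.9,0],[0,-4,0],1]
    - [[0,-0.9,0],[0,-4,0],1]

```text
time: 12.33
eef_pos: [0.5253, -0.1507, 0.1163]
tcp_rot: [0.592, -0.387, 0.388, -0.592]
contact_force: [4.7, -0.7, -2.4]
opening: 0.461
```

```bash
python3 -c "
from h import *
delta((.5255,-.150,.129),-66.4)"
```

```text
turn [-0.03 -0.02  0.07] shift [ -0.5 -12.7   0.4] yaw now -66.42 pos [ 0.5253 -0.1507  0.1163] t 12.3333 F [ 4.73 -0.72 -2.43] M [-0.382 -0.847  0.449] open 0.461 y [ 1.e-03 -8.e-04 -1.e+00]
```

The lift is being held back with 0.45 N m still on the stop. I take the torque off, watching for a spring rise.

Emit:
step_arm:
  rows:
    - [[0,-0.7,0],[0,0,0],1]
    - [[0,-1.2,0],[0,0,0],1]
    - [[0,-1.2,0],[0,0,0],1]

```text
time: 12.58
eef_pos: [0.5253, -0.1505, 0.1174]
tcp_rot: [-0.595, 0.381, -0.382, 0.596]
contact_force: [3.3, -1.0, 3.3]
opening: 0.458
```

```bash
python3 -c "
from h import *
delta((.5255,-.150,.129),-66.4)
a,d=snap('scene','s7')
im=cv2.imread('pics/s7.png')
cv2.imwrite('pics/z7.png',cv2.resize(im[90:190,170:303],(800,600),interpolation=cv2.INTER_CUBIC))
"
```

```text
turn [-0.03  1.12  0.01] shift [ -0.4 -11.6   0.4] yaw now -65.28 pos [ 0.5253 -0.1505  0.1174] t 12.5833 F [ 3.32 -1.01  3.26] M [-0.209 -0.585  0.067] open 0.458 y [ 5.e-04  0.e+00 -1.e+00]
```

View pics/z7.png

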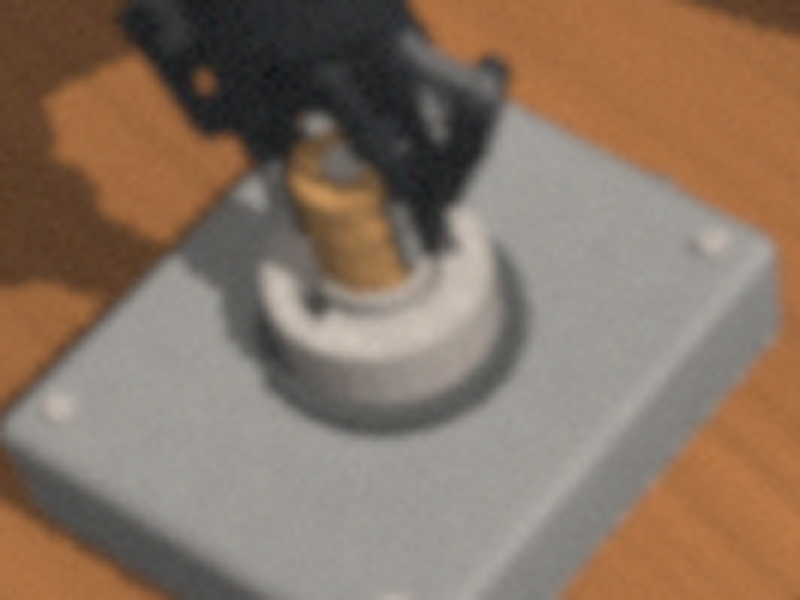

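The torque is off and the spring is lifting again; the view is unchanged, with the empty slot at (315,305). I keep rising and ease the sideways load.

Emit:
step_arm:
  rows:
    - [[0,0,0],[0.2,0,0.6],1]
    - [[0,0,0],[0.2,-1,0.6],1]
    - [[0,0,0],[0.2,-2,0.6],1]
    - [[0,0,0],[0.2,-2,0.6],1]

```text
time: 12.97
eef_pos: [0.5254, -0.1505, 0.1188]
tcp_rot: [0.596, -0.381, 0.381, -0.595]
contact_force: [2.1, -0.8, 3.6]
opening: 0.457
```

```bash
python3 -c "
from h import *
delta((.5255,-.150,.129),-65.4)"
```

```text
turn [ 0.04  0.15 -0.  ] shift [ -0.4 -10.2   0.3] yaw now -65.25 pos [ 0.5254 -0.1505  0.1188] t 12.9667 F [ 2.06 -0.77  3.55] M [-0.381 -0.337  0.082] open 0.457 y [-7.e-04 -3.e-04 -1.e+00]
```

Emit:
step_arm:
  rows:
    - [[0,0,0],[0,-1,0.3],1]
    - [[0,0,0],[0,-2,0.3],1]
    - [[0,0,0],[0,-2,0.3],1]

```text
time: 13.22
eef_pos: [0.5254, -0.1504, 0.1204]
tcp_rot: [0.596, -0.382, 0.381, -0.595]
contact_force: [0.4, -2.4, 3.5]
opening: 0.459
```

```bash
python3 -c "
from h import *
delta((.5255,-.150,.129),-65.4)"
```

```text
turn [ 0.08  0.16 -0.01] shift [-0.4 -8.6  0.2] yaw now -65.24 pos [ 0.5254 -0.1504  0.1204] t 13.2167 F [ 0.37 -2.37  3.55] M [-0.68  -0.263  0.018] open 0.459 y [-1.3e-03 -4.0e-04 -1.0e+00]
```

Emit:
step_arm:
  rows:
    - [[0,0,0],[0,-1,0],1]
    - [[0,0,0],[0,-1,0],1]
    - [[0,0,0],[0,-1,0],1]

```text
time: 13.47
eef_pos: [0.5254, -0.1503, 0.1208]
tcp_rot: [0.596, -0.381, 0.381, -0.595]
contact_force: [3.1, -3.8, -0.6]
opening: 0.457
```

```bash
python3 -c "
from h import *
delta((.5255,-.150,.129),-65.4)"
```

```text
turn [ 0.07  0.16 -0.01] shift [-0.2 -8.2  0.2] yaw now -65.24 pos [ 0.5254 -0.1503  0.1208] t 13.4667 F [ 3.1  -3.79 -0.56] M [-0.994 -0.524  0.043] open 0.457 y [-1.2e-03 -3.0e-04 -1.0e+00]
```

The wheel now meets a firm ceiling at about 10 mm below the rim, so the lugs are up in the notches. I let go.

Emit:
step_arm:
  rows:
    - [[0,0,0],[0,0,0],0.5]
    - [[0,0,0],[0,0,0],0]
    - [[0,0,0],[0,0,0],0]
    - [[0,0,0],[0,0,0],0]
    - [[0,0,0],[0,0,0],0]
    - [[0,0,0],[0,0,0],0]

```text
time: 13.97
eef_pos: [0.5254, -0.1498, 0.1212]
tcp_rot: [0.596, -0.382, 0.381, -0.596]
contact_force: [0.1, -0.1, 0.3]
opening: 0.996
```

Emit:
step_arm:
  rows:
    - [[0,0,0],[0,-20,0],0]
    - [[0,0,0],[0,-50,0],0]
    - [[0,0,0],[0,-90,0],0]
    - [[0,0,0],[0,-120,0],0]
    - [[0,0,0],[0,-120,0],0]
    - [[0,0,0],[0,-120,0],0]

```text
time: 14.47
eef_pos: [0.5269, -0.1506, 0.2443]
tcp_rot: [-0.595, 0.38, -0.383, 0.596]
contact_force: [-0.2, 0.0, -1.1]
opening: 1.0
```

```bash
python3 -c "
from h import *
np.set_printoptions(precision=4,suppress=True)
delta((.55,-.45,.25),-65)
a,d=snap('scene','s8')
im=cv2.imread('pics/s8.png')
cv2.imwrite('pics/z8.png',cv2.resize(im[90:190,170:303],(800,600),interpolation=cv2.INTER_CUBIC))
v,u=np.mgrid[95:160,205:260];uv=np.c_[u.ravel(),v.ravel()];P=pts('scene',uv,d)
for z in range(150,172,2):
  m=(abs(P[:,2]-z/1e3)<.001)&(np.hypot(P[:,0]-.5255,P[:,1]+.1485)<.03);print(z,m.sum(),P[m].mean(0) if m.sum() else '')
"
```

```text
turn [-0.16 -0.25  0.2 ] shift [ 281.6   -5.  -104.4] yaw now -65.25 pos [ 0.5269 -0.1506  0.2443] t 14.4667 F [-0.15  0.   -1.1 ] M [ 0.029  0.011 -0.016] open 1.0 y [ 0.0041 -0.002  -1.    ]
150 11 [ 0.5355 -0.1375  0.1501]
152 14 [ 0.5289 -0.1362  0.152 ]
154 14 [ 0.5322 -0.1367  0.1541]
156 13 [ 0.532  -0.1379  0.1561]
158 33 [ 0.5264 -0.145   0.1583]
160 105 [ 0.5268 -0.1498  0.1601]
162 68 [ 0.5254 -0.1491  0.1618]
164 12 [ 0.5282 -0.1477  0.1639]
166 2 [ 0.523  -0.1457  0.1653]
168 0 
170 0
```

View pics/z8.png

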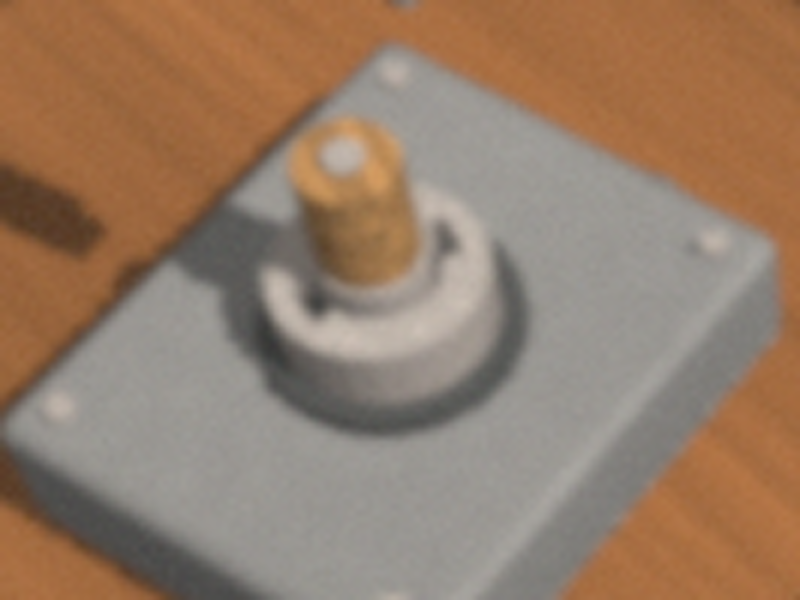

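The wheel stands upright with its drum top at (345,150) in the crop. Both slots are empty, at (315,305) and (445,235). The drum top is at about 0.160–0.161 m, so the underside is about 10 mm below the rim, and the gripper is clear.

```bash
python3 -c "
from plant import ctrl
print(ctrl.sign_off())"
```

```text
the job is handed in; nothing more can be done
None
```

I fitted the cork wheel to the polisher and handed the job in; my last checks show it locked. I found the slots by eye, about 24° clockwise of the machine's long axis. The wheel went in at about that heading, pressed to roughly 17 mm below the rim. I twisted it about 59° clockwise until I felt the stop, let it rise into the notches and released it.

- **Last checks:** The drum top was at about 0.160–0.161 m, so the underside is about 9.5–10 mm below the rim. The wheel looked upright and within about 1–2 mm of the spindle axis. Both slots were empty, and the gripper was open and well above it. Before I let go, lifting met a firm ceiling at the same height.
- **Stop torque:** It reached about 0.77 N m, above the 0.5 N m needed but below the 1 N m that strains the ring. That torque jammed the first lift, and the wheel rose once I backed off about 2°.
- **Disagreement:** While pressing, the force suggested about 14.6 mm of depth and the arm position about 17 mm. The height at which lifting later stopped supports 17 mm.
- **Bystanders:** I did not measure the cone, glass and can again at the end, but no move went near them.

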